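Pry open the measuring case and hold its sprung scale rod at the length mark

TASK

Lever up the lid of the small grey measuring case with the blade of the palette knife, not with the hand, and tip it right over so that it stays open, then lay the knife back down on the table without dropping it. Take the black grip of the sprung telescoping scale rod inside, pull it straight up until the dark ring mark on the rod stands level with the mouth of its sleeve (80 mm of travel), and finish holding it there, still gripped, for the photograph. Leave the bowl, the carton and the jar where they are.

Things in the scene. Friction and masses are not known exactly. Their poses are not given: they have to be found in the camera images.
- case: Fixed grey-painted case, 150 (its x) x 130 (its y) x 110 mm high without the lid. Origin at the centre of its underside. Walls 6 mm; a deck 60 mm above the table leaves a recess 138 x 118 x 50 mm deep. The lid's hinge runs along the case's x over the +y wall; the -y wall has the pry notch. A collar (radius 14, top at 68 mm) and the telescoping rod stand in the middle of the deck.
- notch (a point): Middle of the pry notch in the outer face of the -y wall: case frame (0, -65, 103) mm. The notch is cut through the wall's top edge, 60 mm wide and 14 mm high (96 to 110 mm above the table): the only way in under the closed lid. The blade goes in level along the case's +y.
- lid (a joint): Opening angle of the lid (rad): 0 closed, 2.5 fully open, hanging outward over the +y side. A flat dark wooden panel 150 x 130 x 6 mm, about 80 g, no handle, flush with the walls, its underside at 110 mm when closed. The hinge is nearly free: the lid falls shut below about 1.5 rad and falls fully open beyond about 1.7.
- lid_hinge (a point): Middle of the lid's hinge line: case frame (0, 65, 110) mm. The lid turns about the case's x; its edge rises from the -y side and swings over to +y.
- lid_edge (a point): Middle of the lid's free edge, on its underside, 130 mm from the hinge; moves with the lid.
- lid_panel: The lid's wooden panel, as a solid; origin on the hinge line (same point as the hinge point when closed); its -y runs from the hinge to the free edge.
- knife: Loose palette knife, about 100 g, lying flat: dark wooden handle 110 x 22 x 22 mm with flat sides, straight steel blade 18 mm wide, 3 mm thick. Origin at the centre of the handle's underside; x runs to the blade's tip, z up. Handle x = -55 to 55 mm, blade x = 55 to 160 mm, centred 11 mm above the underside. It balances at about x = 10 mm.
- knife_tip (a point): End of the blade, at its mid-thickness: knife frame (160, 0, 11) mm.
- knife_mid (a point): Centre of the knife's handle: knife frame (0, 0, 11) mm.
- rod (a joint): How far the scale rod is pulled out, straight up (m): 0 pushed in by its spring, 0.080 at the length mark, 0.100 at its stop. The spring pulls it back with about 3 N at 0 rising to 8 N at the mark; let go, it snaps back in.
- grip: Black grip on the rod's top, a flat-sided block 24 (case's x) x 28 (case's y) x 30 mm high in the middle of the case; origin at the centre of its underside, 74 mm above the table with the rod in (top at 104 mm). Best taken from above, fingers closing along the case's x, opened to 50 to 65 mm, so that the gripper clears walls and lid.
- grip_mid (a point): Centre of the grip, 15 mm above its underside.
- mark (a point): Centre of the dark ring mark, 4 mm wide, on the inner rod (12 mm thick), 44 mm below the grip's underside; hidden in the sleeve until the rod is nearly at its length.
- sleeve_mouth (a point): Centre of the open top of the sleeve (18 mm tube) round the rod; 70 mm above the table with the rod in. The sleeve rises by half of the rod's travel, so mark and mouth are level at 80 mm of travel.
- bowl: Bystander: small terracotta bowl, 100 mm across, 60 mm high; origin at the centre of its underside.
- carton: Bystander: cardboard box 110 x 80 x 60 mm; origin at the centre of its underside.
- jar: Bystander: amber glass jar, 50 mm across, 70 mm high; origin at the centre of its underside.
There are look-alikes about, which are no part of the job. Several things have the shape of the knife; the one meant has the colours described above.

How it is judged (in metres and radians):
On the way, in this order (a step that is already met when the one before it is completed fails the run):
1. the knife raises the lid (value of joint lid above 0.15 rad and contact force between knife and lid_panel above 0.1 N), for 0.05 s.
2. the lid is tipped over and stays open (value of joint lid above 2.2 rad), for 0.2 s.
3. the knife lies on the table, let go (height (world z) of knife_mid between 0 and 0.02 m and contact force between the fingers and knife below 0.2 N and linear speed of knife below 0.03 m/s), for 0.2 s.
4. the rod is held by its grip at the length mark (value of joint rod between 0.074 and 0.086 m and contact force between the fingers and grip above 2 N), for 0.3 s.
At the end, for the whole second after the job is handed in: The gripper holds the rod's grip (more than 2 N of contact) with the rod 74 to 86 mm out and still, the lid is open beyond 2.2 rad, and the knife lies at rest on the table, let go (handle's centre less than 20 mm up) (all of step 3 and all of step 4 and velocity of joint rod between -0.01 and 0.01 m/s and value of joint lid above 2.2 rad); the arm keeps its last pose, push and grip.
It fails at once if the hand or arm touches the lid before it has been tipped over (value of joint lid below 1.4 rad and contact force between any of the fingers, the arm and lid_panel above 1 N).
It fails at once if the knife is dropped (linear speed of knife above 1 m/s and contact force between the fingers and knife below 0.2 N).
It fails at once if a bystander is moved by more than 20 mm (distance of any of bowl, carton, jar from where it was at the start of the episode above 0.02 m).
It also fails if it takes over 61 s, if anything falls off the work surface, if the arm or the gripper's body presses on something with over 40 N, if the wrist force passes 120 N, or if a joint passes its speed limit or range.

ROBOT

A 7-joint arm with a two-finger parallel gripper is mounted at the origin on the work surface. World frame = base frame: x ahead of the robot, y to its left, z up, the work surface at z = 0. Lengths are in mm, angles in rad, forces in N, time in s.
With the tool pointing down it reaches from about 400 to 875 mm from the base axis. Payload 6.5 kg.
Tool frame: the origin (TCP) lies between the finger pads; the fingertips stand 8 mm ahead of it and the grasp point (between the pads) lies 11 mm behind it; z points along the fingers, y is the line along which they close (so a half turn about z gives the same grasp; the last joint's range is limited). The gripper opens to 88 mm and grips with 3 to 60 N. Pads are 18 mm wide; open, the fingers measure 123 mm over their backs; the gripper's body (75 mm by 187 mm) begins 45 mm behind the grasp point.
Start: joints at [-1.241, 0.536, -0.004, 1.538, 0.003, 1.067, -0.071], TCP at [250.599, 599.742, 246.716] pointing down, gripper open.
Joint ranges: [-2.7, 2.7], [-0.37, 2.16], [-1.27, 1.26], [0.24, 2.4], [-1.31, 4.45], [0.19, 1.91], [-2.76, 2.76]. Speed limits (rad/s): [2.39, 2.39, 3.14, 3.14, 3.14, 3.14, 3.14].

INTERFACE

Orientations are given as a unit quaternion [x, y, z, w].
In Python, from station import manip gives the robot as it stands.
- The arm moves only by the shell command python3 -m inch 'ROWS' [FORCE]. ROWS is JSON, one flat list of numbers, 7 for each row, row after row: the turn, a rotation vector about the tool's x, y, z in units of 5 degrees (1.0 is 5 degrees), then the shift along the tool's x, y, z in units of 25 mm (1.0 is 25 mm), then the finger opening in mm, from 0 to 88.1. In form: [wx, wy, wz, x, y, z, gripper, wx, wy, wz, x, y, z, gripper, ...]. A call has 1 to 10 rows; each row shifts and turns the commanded pose from where the row before left it, along the tool's axes as they then stand; what a row does not reach is not made up. A row lasts 1/8 s, in which the tool goes at most 62.5 mm and 10.7 degrees, less where a joint would pass 70% of its speed; a pose out of reach is approached as far as the arm can. A call is refused whole if a number of a shift passes 1 or a number of a turn 1, either way. A call with a gripper value outside its range is refused whole. The fingers move at their own pace and stop on an object; FORCE is the grip in N (left out, the last holds). Time passes only in rows, so rows that do not move let the fingers close. It gives the time, the measured TCP pose, the force, the opening and the grip force at its end, in the units of the state.
- manip.get_state(): the state, without advancing time (a new reading comes with each control period).
- manip.grab_frame(name): name is "scene" or "top" or "wrist"; returns the picture (420x560x3 uint8, blue, green, red); there is no depth.
- manip.get_calibration(name): a dict with "fx", "fy", "cx", "cy" (pixels), "k1" (the pictures are not rectified: a ray, as slopes to the right and down, at radius r is drawn at 1 + k1 r^2 times it, then the intrinsics apply), "cam_to_world" (4x4, takes a point from camera to world coordinates); the wrist camera has in their place "T_tool_cam" (4x4, takes a point from camera to tool coordinates, whose origin is the TCP and whose axes are the flange's). Camera axes: x right, y down, z forward; pixel columns grow to the right and rows downward; lengths in mm; the calibration is good to about 2 mm. A picture is of the moment at which its call begins: read the wrist's pose just before it. get_calibration takes no time and is no camera call.
- manip.hand_in(): hands the job in; it is judged then, once.
The state is a dict: "t": time; "qpos": joint angles; "joint_vel": joint speeds; "joint_efforts": joint torques, N m; "tcp_pos": TCP position; "eef_rot": TCP orientation; "force": force on the tool from outside, world axes, zero at the start; "ft_torque": the same for the moment, N m; "opening": finger opening in mm; "gripper_force": force on a finger pad.
Only numpy, scipy, OpenCV 4.12 (cv2) and the standard library are available. Lean on these libraries where they do the work, as an engineer would, in place of code of your own. Each camera call takes 0.05 s, during which the arm holds its last target. There are 200 camera calls.

## Working session

There is one attempt and no reset: what is moved stays moved. The work goes in short steps, Python scripts to look and compute and a shell command to move; the robot and the scene stay as the last step left them, time stands still between calls to the robot, and variables do not carry over. Pictures are saved under pics/ and viewed, at most 10 in all, crops included, and the job is handed in when it is done.

```bash
mkdir -p pics; ls; python3 - <<'E'
from station import manip
import cv2,json
s=manip.get_state();print({k:s[k] for k in('t','tcp_pos','eef_rot','force','opening')})
for n in('scene','top'):
    c=manip.get_calibration(n);print(n,c)
    cv2.imwrite(f'pics/{n}0.png',manip.grab_frame(n))
print(manip.get_calibration('wrist'))
E
```

```text
pics
{'t': 0.0, 'tcp_pos': array([250.38707343, 599.1978093 , 245.84888671]), 'eef_rot': array([ 1.96572466e-01,  9.80488921e-01, -8.55265860e-04, -1.02964107e-04]), 'force': array([ 0.1574222 , -0.23422005,  0.36113221]), 'opening': 88.28404512253516}
scene {'fx': 483.46690797003157, 'fy': 483.46690797003157, 'cx': 277.8853896583374, 'cy': 216.66494593597474, 'k1': -0.09474124710767501, 'cam_to_world': array([[ 7.45869530e-01,  3.88924520e-01, -5.40755362e-01,
         1.15187925e+03],
       [ 6.65833117e-01, -4.12701418e-01,  6.21565604e-01,
        -7.26492024e+02],
       [ 1.85715995e-02, -8.23659673e-01, -5.66780238e-01,
         7.47115972e+02],
       [ 0.00000000e+00,  0.00000000e+00,  0.00000000e+00,
         1.00000000e+00]])}
top {'fx': 392.126184299217, 'fy': 392.126184299217, 'cx': 274.2220450413042, 'cy': 206.65738429248256, 'k1': 0.014622675675148241, 'cam_to_world': array([[-3.83677095e-02, -9.74938963e-01,  2.19139082e-01,
         2.66569171e+02],
       [-9.99258909e-01,  3.81118050e-02, -5.39653609e-03,
        -2.18151589e+01],
       [-3.09049264e-03, -2.19183732e-01, -9.75678708e-01,
         1.29496419e+03],
       [ 0.00000000e+00,  0.00000000e+00,  0.00000000e+00,
         1.00000000e+00]])}
{'fx': 302.83639505775176, 'fy': 302.83639505775176, 'cx': 276.67829787784643, 'cy': 204.6768919647775, 'k1': -0.05017872474589524, 'T_tool_cam': array([[ 7.20120393e-05, -9.65939898e-01, -2.58766512e-01,
         6.57071783e+01],
       [ 9.99999260e-01, -2.44733949e-04,  1.19184770e-03,
         4.89887933e-01],
       [-1.21458220e-03, -2.58766406e-01,  9.65939166e-01,
        -1.38711351e+02],
       [ 0.00000000e+00,  0.00000000e+00,  0.00000000e+00,
         1.00000000e+00]])}
```

View pics/scene0.png

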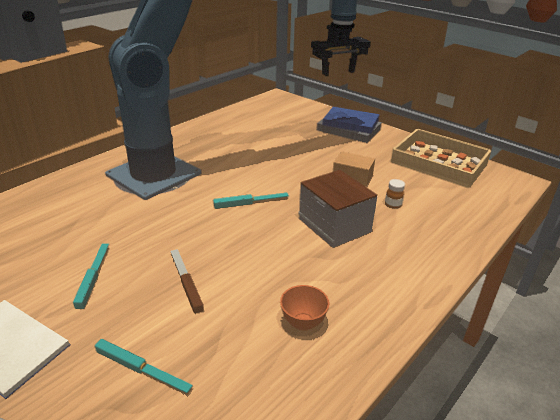

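View pics/top0.png

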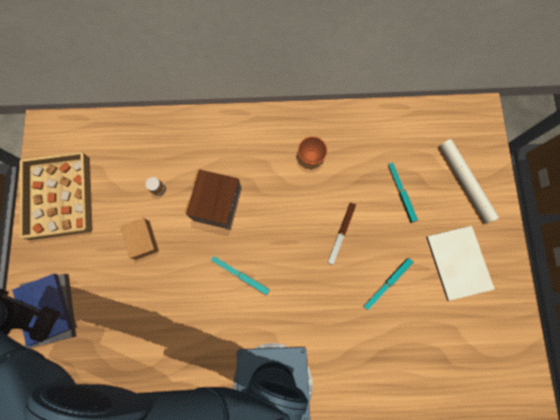

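Knife candidates in scene / top: teal at (250,200)/(240,275), teal at (92,275)/(388,284), teal at (142,365)/(402,192), and one with a brown handle and steel blade at (187,280)/(342,233). The brown one matches the description. The case is at (337,207)/(214,199). I'll check both in one crop and measure them.

```bash
cat > h.py <<'E'
import numpy as np,cv2
from station import manip
from scipy.spatial.transform import Rotation as R
def ray(n,uv,st=None):
    c=manip.get_calibration(n)
    if n=='wrist':
        T=np.eye(4);T[:3,:3]=R.from_quat(st['eef_rot']).as_matrix();T[:3,3]=st['tcp_pos'];M=T@c['T_tool_cam']
    else: M=c['cam_to_world']
    d=np.array([(uv[0]-c['cx'])/c['fx'],(uv[1]-c['cy'])/c['fy']]);u=d.copy()
    for _ in range(20): u=d/(1+c['k1']*(u@u))
    return M[:3,3],M[:3,:3]@np.r_[u,1]
def onz(n,uv,z,st=None):
    o,d=ray(n,uv,st);return o+d*(z-o[2])/d[2]
def proj(n,p,st=None):
    c=manip.get_calibration(n)
    if n=='wrist':
        T=np.eye(4);T[:3,:3]=R.from_quat(st['eef_rot']).as_matrix();T[:3,3]=st['tcp_pos'];M=T@c['T_tool_cam']
    else: M=c['cam_to_world']
    q=np.linalg.inv(M)@np.r_[p,1];u=q[:2]/q[2];u=u*(1+c['k1']*(u@u));return u*c['fx']+[c['cx'],c['cy']]
E
python3 - <<'E'
from h import *
s=cv2.imread('pics/scene0.png');t=cv2.imread('pics/top0.png')
a=cv2.resize(s[160:250,280:400],(600,450),interpolation=cv2.INTER_CUBIC)
b=cv2.resize(s[240:320,160:210],(200,320),interpolation=cv2.INTER_CUBIC)
o=np.zeros((450,800,3),np.uint8);o[:,:600]=a;o[:320,600:]=b;cv2.imwrite('pics/crop1.png',o)
h=cv2.cvtColor(t,cv2.COLOR_BGR2HSV)
# dark-red brown: low value
m=((h[...,2]<110)&(h[...,1]>100)&((h[...,0]<12)|(h[...,0]>170))).astype(np.uint8)
n,l,st,ce=cv2.connectedComponentsWithStats(m)
for i in range(1,n):
    if st[i,4]>60:
        ys,xs=np.where(l==i);r=cv2.minAreaRect(np.c_[xs,ys].astype(np.float32));z=116 if st[i,4]>800 else 22
        print(st[i],ce[i].round(1),r);
        if 0<ce[i][0]<500 and ce[i][1]<300: print([onz('top',p,z)[:2].round(1).tolist() for p in cv2.boxPoints(r)],onz('top',r[0],z).round(1))
m=((h[...,1]<70)&(h[...,2]>130)).astype(np.uint8)[195:270,320:365]
ys,xs=np.where(m);p=np.c_[xs+320,ys+195].astype(np.float32);print(len(p),cv2.minAreaRect(p),p[p[:,1].argmax()],onz('top',p[p[:,1].argmax()],11))
for uv,z in (((312,152),40),((138,238),60),((155,186),70)): print(onz('top',uv,z).round())
E
```

```text
[303 138  22  17  69] [317.2 143.3] ((315.6641845703125, 144.06527709960938), (23.219722747802734, 10.339348793029785), 28.810794830322266)
[[773.6, -136.7], [806.2, -155.8], [762.3, -223.4], [730.1, -204.2]] [ 767.9 -180.1   22. ]
[ 187  171   51   53 1589] [212.4 197.5] ((212.3529510498047, 197.0882568359375), (41.47359085083008, 47.53697967529297), 14.03624439239502)
[[515.3, 241.6], [662.2, 206.9], [624.3, 80.9], [479.2, 118.7]] [569.2 162.1 116. ]
[340 204  15  29 139] [347.1 217.8] ((346.9862976074219, 217.86985778808594), (5.032769680023193, 29.49437141418457), 20.556045532226562)
[[463.1, -239.4], [554.5, -280.8], [547.9, -296.0], [456.6, -254.4]] [ 505.2 -267.5   22. ]
188 ((335.5548095703125, 248.5205535888672), (6.086139678955078, 31.015905380249023), 20.556041717529297) [330. 263.] [ 360.46422731 -202.73666678   11.        ]
[ 733. -164.   40.]
[459. 407.  60.]
[625. 355.  70.]
```

View pics/crop1.png

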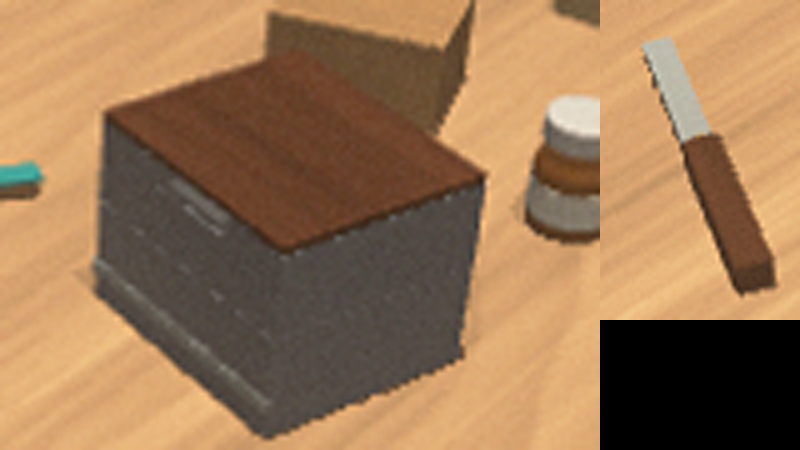

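The crop confirms the choice: the knife has a dark brown handle with the steel blade pointing at the robot, tip at scene (178,250). The notch shows on the case's left face at about scene (319,201). I'll move toward the knife now.

```bash
python3 -m inch '[0,0,0,-1,-1,0,88, 0,0,0,-1,-1,0,88, 0,0,0,-1,-1,0,88, 0,0,0,-1,-1,0,88, 0,0,0,-1,-1,0,88, 0,0,0,-1,-1,0,88, 0,0,0,-1,-1,0,88, 0,0,0,-1,-1,0,88, 0,0,0,-1,-1,0,88, 0,0,0,-1,-1,0,88]' 40
python3 -m inch '[0,0,0,-1,-1,0,88, 0,0,0,-1,-1,0,88, 0,0,0,-1,-1,0,88, 0,0,0,-1,-1,0,88, 0,0,0,-1,-1,0,88, 0,0,0,-1,-1,0,88, 0,0,0,-1,-1,0,88, 0,0,0,-1,-1,0,88, 0,0,0,-1,-1,0,88, 0,0,0,-1,-1,0,88]'
python3 -m inch '[0,0,0,-1,-1,0,88, 0,0,0,-1,-1,0,88, 0,0,0,0,-1,0,88, 0,0,0,0,-1,0,88, 0,0,0,0,-1,0,88, 0,0,0,0,-1,0,88,0,0,0,0,0,0,88]'
python3 - <<'E'
from h import *
# refine case from scene corners
for p in ((301,182.4),(337,210),(377,195.5),(338,170.5)): print(onz('scene',p,116).round(1))
s=manip.get_state();np.save('s1.npy',s,allow_pickle=True);cv2.imwrite('pics/w1.png',manip.grab_frame('wrist'));print(s['tcp_pos'],s['eef_rot'],s['t'],proj('wrist',[505,-267,22],s))
E
```

```text
t: 1.35
tcp_pos: [385.1, 271.4, 246.5]
eef_rot: [0.197, 0.98, -0.0, -0.0]
force: [0.6, -0.9, -0.1]
opening: 87.6
gripper_force: 0.0
t: 2.6
tcp_pos: [519.3, -55.3, 246.5]
eef_rot: [0.196, 0.981, -0.0, -0.0]
force: [-0.1, -0.0, -0.6]
opening: 88.1
gripper_force: 0.0
t: 3.48
tcp_pos: [506.4, -213.8, 246.6]
eef_rot: [0.198, 0.98, -0.0, -0.0]
force: [0.2, -0.0, -0.7]
opening: 87.9
gripper_force: 0.0
[489.5 122.5 116. ]
[633.   82.2 116. ]
[667.5 204.2 116. ]
[521.6 240.5 116. ]
[ 506.41935805 -213.80582967  246.57146132] [ 1.98352171e-01  9.80130695e-01 -3.74677719e-04 -3.09781227e-04] 3.475 [235.86467073 195.17280106]
```

View pics/w1.png

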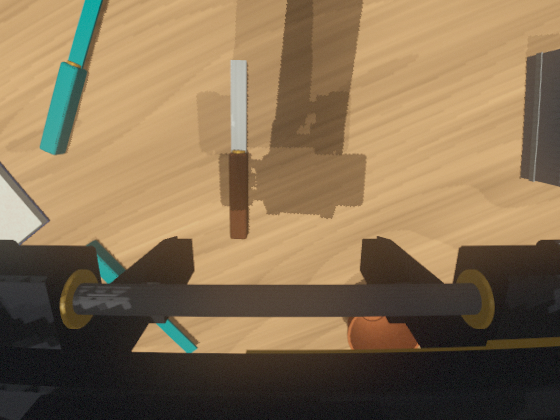

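The wrist view shows the knife upright in the picture: blade tip at (239,60), junction at (239,152), handle end at (238,239). The look-alikes are all teal.

```bash
python3 - <<'E'
from h import *
s=np.load('s1.npy',allow_pickle=True).item()
im=cv2.imread('pics/w1.png');h=cv2.cvtColor(im,cv2.COLOR_BGR2HSV)[40:245,215:265]
m=((h[...,1]<60)&(h[...,2]>120));ys,xs=np.where(m);p=np.c_[xs+215,ys+40].astype(np.float32);r=cv2.minAreaRect(p);print(len(p),r)
b=cv2.boxPoints(r);b=b[b[:,1].argsort()];tip=onz('wrist',b[:2].mean(0),12.5,s);j=onz('wrist',b[2:].mean(0),12.5,s)
d=(tip-j)[:2];L=np.hypot(*d);d/=L;print(tip,j,L,np.degrees(np.arctan2(d[1],d[0])))
mid=tip[:2]-160*d;print('mid',mid)
Rm=R.from_quat(s['eef_rot']).as_matrix();print('tool y deg',np.degrees(np.arctan2(Rm[1,1],Rm[0,1])))
g=mid+8*d
print('shift units',Rm.T@(np.r_[g,12]-s['tcp_pos'])/25)
E
```

```text
1445 ((238.0, 105.0), (90.0, 16.0), 90.0)
[ 363.22476702 -200.54187955   12.5       ] [ 456.21450669 -242.95919994   12.5       ] 102.20724413191859 155.47987384567455
mid [ 508.79525445 -266.94393667]
tool y deg 67.11877851611425
shift units [-0.59844311 -1.90412359  9.38422095]
```

```bash
python3 -m inch '[0,0,0,-0.3,-1,0.5,88, 0,0,0.3,-0.3,-0.9,0.9,88, 0,0,0,0,0,1,70, 0,0,0,0,0,1,60, 0,0,0,0,0,1,50, 0,0,0,0,0,1,50, 0,0,0,0,0,1,50, 0,0,0,0,0,1,50, 0,0,0,0,0,1,50, 0,0,0,0,0,0.7,50]' 40
python3 -m inch '[0,0,0,0,0,0.3,50, 0,0,0,0,0,0,50]'
```

```text
t: 4.78
tcp_pos: [503.5, -259.8, 17.9]
eef_rot: [0.209, 0.978, 0.001, -0.0]
force: [0.0, 0.4, 1.2]
opening: 50.0
gripper_force: 0.0
t: 5.03
tcp_pos: [503.2, -261.4, 11.6]
eef_rot: [0.209, 0.978, 0.0, -0.0]
force: [0.8, 0.1, 0.7]
opening: 49.9
gripper_force: 0.0
```

```bash
python3 -m inch '[0,0,0,0,0,0,10, 0,0,0,0,0,0,10, 0,0,0,0,0,0,10, 0,0,0,0,0,0,10, 0,0,0,0,0,-0.5,10, 0,0,0,0,0,-1,10]' 45
python3 -m inch '[0,0,0,0,0,-1,10, 0,0,1,0,0,-1,10, 0,0,1,0,0,-1,10, 0,0,1,0,0,-1,10, 0,0,1,0,0,-1,10, 0,0,1,0,0,-1,10, 0,0,1,0,0,0,10, 0,0,1,0,0,0,10, 0,0,1,0,0,0,10, 0,0,1,0,0,0,10]'
python3 -m inch '[0,0,1,0,0,0,10, 0,0,1,0,0,0,10, 0,0,1,0,0,0,10, 0,0,1,0,0,0,10, 0,0,1,0,0,0,10, 0,0,1,0,0,0,10, 0,0,1,0,0,0,10,0,0,0,0,0,0,10]'
python3 - <<'E'
from h import *
s=manip.get_state();np.save('s2.npy',s,allow_pickle=True);im=manip.grab_frame('wrist');cv2.imwrite('pics/w2.png',im);print(s['tcp_pos'],s['eef_rot'],s['t'],s['opening'])
E
```

```text
t: 5.78
tcp_pos: [502.3, -261.2, 49.4]
eef_rot: [0.209, 0.978, 0.0, -0.001]
force: [0.5, 0.2, -0.4]
opening: 21.5
gripper_force: 45.0
t: 7.02
tcp_pos: [502.8, -261.4, 199.8]
eef_rot: [0.569, 0.822, 0.0, -0.0]
force: [0.6, -0.3, -0.5]
opening: 21.5
gripper_force: 45.0
t: 8.02
tcp_pos: [502.9, -261.3, 199.6]
eef_rot: [0.789, 0.615, 0.0, -0.0]
force: [-0.3, 0.3, -0.1]
opening: 21.7
gripper_force: 45.0
[ 502.93513221 -261.32249126  199.5559699 ] [ 7.88669243e-01  6.14817694e-01  1.22009516e-04 -1.17422388e-04] 8.025 21.682003744628933
```

View pics/w2.png

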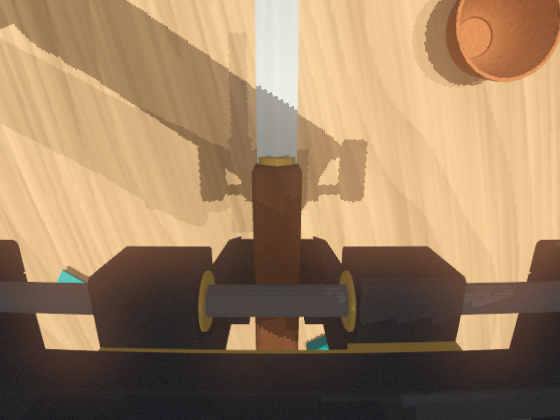

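The knife is held straight along the tool's x axis, blade junction at (278,158). Next I'll hover over the case for a wrist measurement of the lid's front edge.

```bash
python3 -m inch '[0,0,0,1,-0.4,-0.5,10, 0,0,0,1,-0.5,-0.5,10, 0,0,0,1,-0.5,-0.5,10, 0,0,0,1,0,-0.5,10, 0,0,0,1,0,0,10, 0,0,0,1,0,0,10, 0,0,0,1,0,0,10, 0,0,0,1,0,0,10, 0,0,0,1,0,0,10, 0,0,0,1,0,0,10]'
python3 -m inch '[0,0,0,1,0,0,10, 0,0,0,1,0,0,10, 0,0,0,1,0,0,10, 0,0,0,0,0,0,10, 0,0,0,0,0,0,10]'
python3 - <<'E'
from h import *
s=manip.get_state();np.save('s3.npy',s,allow_pickle=True);im=manip.grab_frame('wrist');cv2.imwrite('pics/w3.png',im);print(s['tcp_pos'],s['eef_rot'],s['t'],s['opening'])
E
```

```text
t: 9.32
tcp_pos: [530.3, -9.9, 249.5]
eef_rot: [0.788, 0.615, 0.0, -0.0]
force: [0.3, -0.9, -0.7]
opening: 21.9
gripper_force: 45.0
t: 9.95
tcp_pos: [548.4, 60.9, 249.3]
eef_rot: [0.789, 0.614, -0.0, 0.0]
force: [0.4, 0.2, -0.3]
opening: 21.6
gripper_force: 45.0
[548.3665859   60.8611919  249.34871783] [ 7.89022906e-01  6.14363734e-01 -1.99459197e-04  1.25932439e-04] 9.95 21.59649257106376
```

View pics/w3.png

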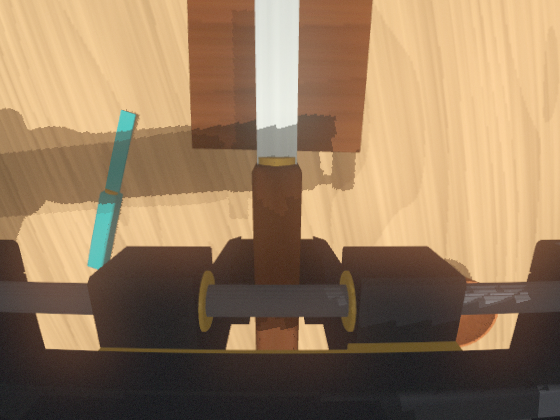

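The lid's front corners are at (192,148.5) and (360,152.5), and its side edges run up to (187,0) and (372,0).

```bash
cat > c.py <<'E'
from h import *
s=np.load('s3.npy',allow_pickle=True).item()
a,b=[onz('wrist',p,116,s)[:2] for p in((192,148.5),(360,152.5))]
l,r=[onz('wrist',p,116,s)[:2] for p in((187,1),(372,1))]
X=(b-a)/np.hypot(*(b-a)); ang=lambda v:np.degrees(np.arctan2(v[1],v[0]))
yaws=[ang(b-a),ang(l-a)-90,ang(r-b)-90]
yaw=np.radians(yaws[0]*.4+yaws[1]*.3+yaws[2]*.3)
X=np.array([np.cos(yaw),np.sin(yaw)]);Y=np.array([-X[1],X[0]])
C=(a+b)/2+65*Y
if __name__=='__main__':
    print(a,b,np.hypot(*(b-a)),yaws,np.degrees(yaw),C)
    t=manip.get_state();Rm=R.from_quat(t['eef_rot']).as_matrix()
    print('toolx deg',ang(Rm[:2,0]),'want',np.degrees(yaw)+90, 'tcp case', (t['tcp_pos'][:2]-C)@X,(t['tcp_pos'][:2]-C)@Y,t['tcp_pos'][2])
    print('junction',(onz('wrist',(278,162),t['tcp_pos'][2],s)-s['tcp_pos'])@Rm)
E
python3 c.py
```

```text
[487.11482358 123.63438575] [631.53991437  83.47338691] 149.90501218086305 [np.float64(-15.53991642993172), np.float64(-15.621138905054437), np.float64(-15.409928799759896)] -15.525286883416989 [576.72550545 166.18219341]
toolx deg 75.76018036495243 want 74.47471311658302 tcp case 0.9525014151135915 -109.32959086104779 249.39194356823654
junction [49.85359721  1.1592459  -0.06217372]
```

```bash
python3 -m inch '[0,0,0.26,-0.9,0,0,10, 0,0,0,-1,0,0,10, 0,0,0,-1,0,0,10, 0,0,0,-1,0,1,10, 0,0,0,-1,0,1,10, 0,0,0,-0.8,0,1,10, 0,0,0,0,0,1,10, 0,0,0,0,0,1,10, 0,0,0,0,0,0.85,10, 0,0,0,0,0,0,10]'
python3 c.py; python3 - <<'E'
from h import *
im=manip.grab_frame('scene');cv2.imwrite('pics/s4.png',cv2.resize(im[140:260,240:400],(800,600),interpolation=cv2.INTER_CUBIC))
E
```

```text
t: 11.25
tcp_pos: [509.3, -77.4, 102.3]
eef_rot: [0.797, 0.604, -0.001, -0.001]
force: [0.5, -0.4, -0.8]
opening: 21.7
gripper_force: 45.0
[487.09790551 123.65363062] [631.52415131  83.49308255] 149.90600420592514 [np.float64(-15.539632168062457), np.float64(-15.62086037181443), np.float64(-15.409915729163359)] -15.52508569751832 [576.70894498 166.20172475]
toolx deg 74.35550339936164 want 74.47491430248168 tcp case 0.2709549583869231 -252.73402363847336 102.29950047584238
junction [ 32.28030148   1.42122396 146.99927378]
```

View pics/s4.png

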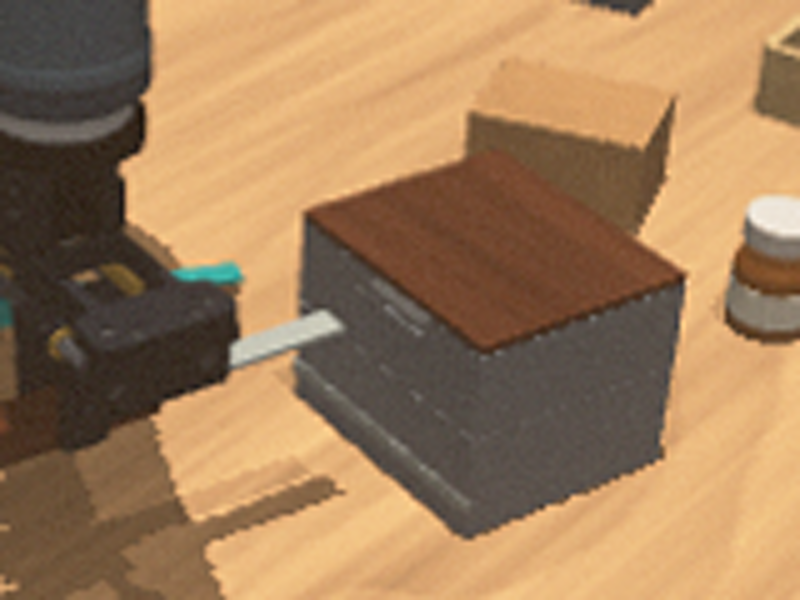

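The blade tip is at scene px (307,204) and the notch at about (320,201); the blade lines up with it. I'll check the numbers.

```bash
python3 - <<'E'
from h import *
from c import C,X,Y
print(proj('scene',np.r_[C-65*Y,103]),proj('scene',np.r_[C-65*Y,96]),proj('scene',np.r_[C-65*Y,110]))
t=manip.get_state();Rm=R.from_quat(t['eef_rot']).as_matrix()
for L in(152,):print(proj('scene',t['tcp_pos']+Rm@[L,0,1]),proj('scene',t['tcp_pos']+Rm@[L,0,-9]))
for z in(98,103): print(((onz('scene',(306.6,204),z)-t['tcp_pos'])@Rm).round(1))
E
```

```text
[317.59076557 199.57554455] [317.40942068 201.94197375] [317.77311418 197.19369897]
[306.33418045 204.15142241] [306.55057777 200.71687869]
[156.8  -5.2   5.1]
[1.521e+02 9.000e-01 1.000e-01]
```

```bash
python3 -m inch '[0,0,0,0.5,0,0,10, 0,0,0,0.5,0,0,10, 0,0,0,0.5,0,0,10, 0,0,0,0.5,0,0,10, 0,0,0,0.5,0,0,10, 0,0,0,0.5,0,0,10, 0,0,0,0,0,0,10]'
python3 c.py | tail -2
```

```text
t: 12.18
tcp_pos: [531.4, -1.9, 102.8]
eef_rot: [0.795, 0.606, 0.0, -0.0]
force: [0.2, 0.5, -1.8]
opening: 21.6
gripper_force: 45.0
toolx deg 74.63819132254284 want 74.47477852148012 tcp case 1.364888196743894 -174.05834691045493 102.84995761026877
junction [ 32.0912775    1.23380352 146.50614746]
```

```bash
python3 -m inch '[0,0,0,0,0,-0.25,10, 0,0,0,0,0,-0.45,10, 0,0,0,0.08,0,-0.45,10, 0,0,0,0.14,0,-0.43,10, 0,0,0,0.19,0,-0.41,10, 0,0,0,0.24,0,-0.38,10]'
python3 -m inch '[0,0,0,0.29,0,-0.35,10, 0,0,0,0.33,0,-0.31,10, 0,0,0,0.37,0,-0.27,10, 0,0,0,0.4,0,-0.22,10]'
python3 - <<'E'
from h import *
im=manip.grab_frame('scene');cv2.imwrite('pics/s5.png',cv2.resize(im[100:260,220:420],(600,480),interpolation=cv2.INTER_CUBIC))
E
python3 c.py | tail -2
```

```text
t: 12.92
tcp_pos: [535.8, 12.9, 163.1]
eef_rot: [0.796, 0.605, 0.0, 0.0]
force: [0.9, -0.5, -0.9]
opening: 21.8
gripper_force: 45.0
t: 13.42
tcp_pos: [544.9, 46.8, 191.3]
eef_rot: [0.796, 0.606, -0.0, -0.0]
force: [-0.2, -0.6, -1.2]
opening: 21.7
gripper_force: 45.0
toolx deg 74.63856331346423 want 74.47475093512598 tcp case 1.5996520223487698 -121.73597268318173 191.7858492289313
junction [42.82274565  0.54718632 57.62127114]
```

View pics/s5.png

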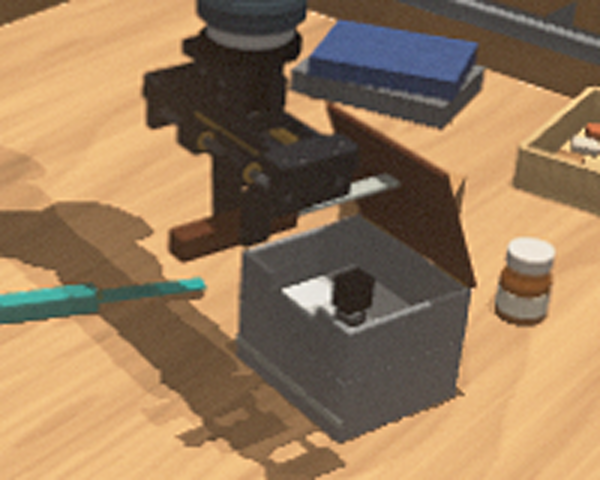

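The lid stands at about 1.2 rad on the blade, tip at crop (395,182), with nothing else touching it. I'll push it over.

```bash
python3 -m inch '[0,0,0,0.42,0,-0.17,10, 0,0,0,0.44,0,-0.12,10, 0,0,0,0.45,0,-0.06,10, 0,0,0,0.45,0,0,10, 0,0,0,0.45,0,0.05,10, 0,0,0,0.44,0,0.1,10, 0,0,0,0.3,0,0,10, 0,0,0,-1,0,0,10, 0,0,0,-1,0,0,10, 0,0,0,-1,0,0,10]'
python3 c.py | tail -2
python3 - <<'E'
from h import *
im=manip.grab_frame('scene');cv2.imwrite('pics/s6.png',cv2.resize(im[80:360,160:440],(560,560),interpolation=cv2.INTER_CUBIC))
E
```

```text
t: 14.72
tcp_pos: [544.3, 44.1, 196.0]
eef_rot: [0.796, 0.605, -0.0, 0.0]
force: [1.4, -0.3, -0.3]
opening: 22.0
gripper_force: 45.0
toolx deg 74.5181323541386 want 74.47476106681981 tcp case 1.442624683743508 -126.3613565042466 195.97528178749204
junction [43.42046797  0.45629074 53.36442416]
```

View pics/s6.png

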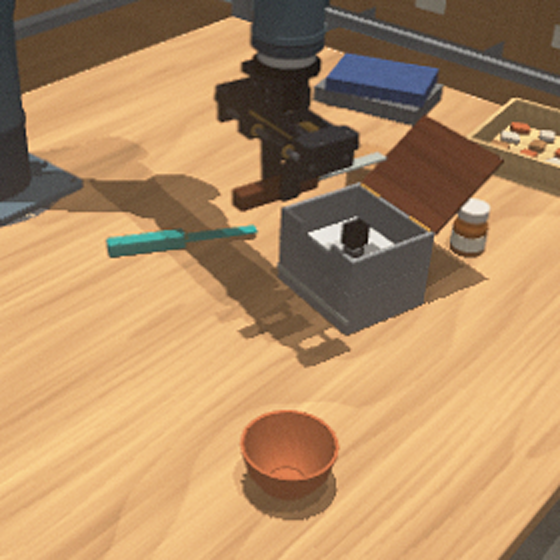

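The lid is fully open, leaning back, and the bystanders haven't moved. I'll lay the knife down on the clear table in front of the case.

```bash
python3 -m inch '[0,0,0,-1,0,0,10, 0,0,0,-1,0,0,10, 0,0,0,-1,0,0,10, 0,0,0,-1,0,0,10, 0,0,0,-1,0,1,10, 0,0,0,-1,0,1,10, 0,0,0,-1,0,1,10, 0,0,0,-1,0,1,10, 0,0,0,0,0,1,10, 0,0,0,0,0,1,10]'
python3 -m inch '[0,0,0,0,0,0.5,10, 0,0,0,0,0,0.2,10, 0,0,0,0,0,0,10, 0,0,0,0,0,0,10]'
```

```text
t: 16.02
tcp_pos: [491.5, -148.2, 45.2]
eef_rot: [0.796, 0.605, 0.0, 0.0]
force: [0.1, -0.2, -1.0]
opening: 21.5
gripper_force: 45.0
t: 16.52
tcp_pos: [491.7, -148.0, 29.2]
eef_rot: [0.796, 0.606, 0.0, 0.0]
force: [0.3, -0.9, -1.0]
opening: 21.7
gripper_force: 45.0
```

```bash
python3 -m inch '[0,0,0,0,0,0.25,10, 0,0,0,0,0,0.2,10, 0,0,0,0,0,0.1,10, 0,0,0,0,0,0.1,10, 0,0,0,0,0,0.03,10, 0,0,0,0,0,0,10, 0,0,0,0,0,0,10]'
```

```text
t: 17.4
tcp_pos: [491.1, -148.0, 12.2]
eef_rot: [0.796, 0.605, 0.0, -0.0]
force: [-3.0, 2.0, 11.4]
opening: 21.5
gripper_force: 45.0
```

```bash
python3 -m inch '[0,0,0,0,0,0,23, 0,0,0,0,0,0,26, 0,0,0,0,0,0,40, 0,0,0,0,0,0,55, 0,0,0,0,0,0,60, 0,0,0,0,0,-0.3,60, 0,0,0,0,0,-0.7,60, 0,0,0,0,0,-1,60, 0,0,0,0,0,-1,60, 0,0,0,0,0,-1,60]' 20
python3 -m inch '[0,0,0,0,0,-1,60, 0,0,0,0,0,-1,60, 0,0,0,0,0,-1,60, 0,0,0,0,0,-1,60, 0,0,0,0,0,0,60,0,0,0,0,0,0,60]'
python3 c.py | tail -2
python3 - <<'E'
from h import *
s=manip.get_state();im=manip.grab_frame('wrist');sc=manip.grab_frame('scene');o=np.zeros((420,800,3),np.uint8);o[:,:400]=im[:,100:500];o[:,400:]=sc[:,130:530]
cv2.imwrite('pics/s7.png',o)
E
```

```text
t: 18.65
tcp_pos: [491.2, -148.0, 113.4]
eef_rot: [0.796, 0.605, 0.0, 0.0]
force: [0.2, -0.1, 0.0]
opening: 60.3
gripper_force: 0.0
t: 19.4
tcp_pos: [490.7, -147.7, 211.4]
eef_rot: [0.796, 0.606, 0.0, -0.0]
force: [0.9, 0.1, 0.6]
opening: 59.5
gripper_force: 0.0
toolx deg 74.52995560796344 want 74.47480365827532 tcp case 1.1431286381213415 -325.44190158275654 211.38215293426666
junction [45.25946837  0.36656635 37.98630546]
```

View pics/s7.png

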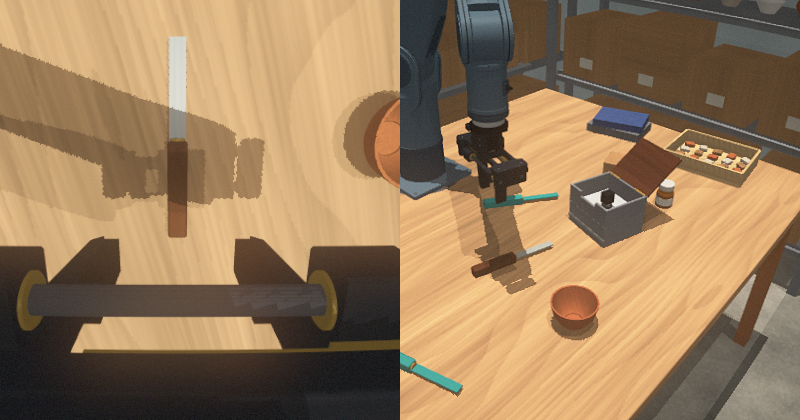

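The knife lies flat and released on the table (wrist crop (178,135), scene crop (512,260)), the lid stays open, and the bowl, carton and jar are untouched. Next is the rod's grip.

```bash
python3 -m inch '[0,0,0,1,-0.05,0,60, 0,0,0,1,0,0,60, 0,0,0,1,0,0,60, 0,0,0,1,0,0,60, 0,0,0,1,0,0,60, 0,0,0,1,0,0,60, 0,0,0,1,0,0,60, 0,0,0,1,0,0,60, 0,0,0,1,0,0,60, 0,0,0,1,0,0,60]'
python3 -m inch '[0,0,0,1,0,0,60, 0,0,0,1,0,0,60, 0,0,0,1,0,0,60, 0,0,0,0,0,1,60, 0,0,0,0,0,1,60, 0,0,0,0,0,0,60, 0,0,0,0,0,0,60]'
python3 c.py | tail -2
```

```text
t: 20.75
tcp_pos: [556.2, 93.9, 210.6]
eef_rot: [0.796, 0.605, -0.001, -0.0]
force: [0.5, -1.2, 0.4]
opening: 60.1
gripper_force: 0.0
t: 21.62
tcp_pos: [577.3, 165.8, 162.3]
eef_rot: [0.796, 0.605, 0.0, 0.0]
force: [-0.3, -0.3, 0.7]
opening: 60.0
gripper_force: 0.0
toolx deg 74.51186696619739 want 74.47471476909995 tcp case 0.6447798400785113 -0.2796411156768536 162.28245838874443
junction [39.2991515   0.62636618 87.08013283]
```

Centred to within a millimetre. Now down to TCP z = 84, then close.

```bash
python3 -m inch '[0,0,0,0,-0.02,0.8,60, 0,0,0,0,0,0.8,60, 0,0,0,0,0,0.7,60, 0,0,0,0,0,0.5,60, 0,0,0,0,0,0.3,60, 0,0,0,0,0,0,60, 0,0,0,0,0,0,60]'
python3 -m inch '[0,0,0,0,0,0,30, 0,0,0,0,0,0,10, 0,0,0,0,0,0,10, 0,0,0,0,0,0,10, 0,0,0,0,0,0,10, 0,0,0,0,0,0,10]' 50
```

```text
t: 22.5
tcp_pos: [576.6, 165.7, 84.4]
eef_rot: [0.796, 0.605, 0.0, 0.0]
force: [0.4, -0.2, 0.6]
opening: 60.0
gripper_force: 0.0
t: 23.25
tcp_pos: [575.9, 165.8, 84.0]
eef_rot: [0.796, 0.605, -0.0, -0.0]
force: [-1.8, 0.2, 2.4]
opening: 23.5
gripper_force: 50.0
```

```bash
python3 -m inch '[0,0,0,0,0,-0.3,10, 0,0,0,0,0,-0.35,10, 0,0,0,0,0,-0.35,10, 0,0,0,0,0,-0.4,10, 0,0,0,0,0,-0.4,10, 0,0,0,0,0,-0.4,10, 0,0,0,0,0,-0.4,10, 0,0,0,0,0,-0.4,10, 0,0,0,0,0,-0.2,10, 0,0,0,0,0,0,10]'
python3 -m inch '[0,0,0,0,0,0,10, 0,0,0,0,0,0,10]'
python3 - <<'E'
from h import *
from c import C,X,Y
im=manip.grab_frame('scene');cv2.imwrite('pics/s8.png',im)
# column of the rod: sample grey along rod axis seen in scene, z 60..170
for z in range(84,170,3):
    u,v=proj('scene',np.r_[C,z]);p=im[int(round(v)),int(round(u))-3:int(round(u))+4].astype(int).mean(1).round().astype(int);print(z,round(u),round(v),p)
E
```

```text
t: 24.5
tcp_pos: [575.9, 165.8, 164.1]
eef_rot: [0.796, 0.606, -0.0, -0.0]
force: [-0.7, 1.5, -7.4]
opening: 23.5
gripper_force: 50.0
t: 24.75
tcp_pos: [575.9, 165.8, 163.6]
eef_rot: [0.796, 0.605, -0.0, -0.0]
force: [-0.1, 2.2, -8.6]
opening: 23.8
gripper_force: 50.0
84 337 199 [ 99 103 109 112 111 105  98]
87 337 198 [101 102 101 111 104 102 104]
90 338 197 [101 109 109 109 105 101 130]
93 338 196 [ 99 105 109 107 104 101 121]
96 338 195 [103 110 110 109 102  99 120]
99 338 194 [ 99 100 111 108 104  99 113]
102 338 193 [100 105 106 103 105 101 117]
105 338 192 [103 106 106 107 106 102 113]
108 338 191 [99 98 89 85 82 98 95]
111 338 190 [91 69 66 76 71 84 91]
114 338 189 [83 85 86 88 90 87 85]
117 339 188 [80 87 87 90 84 71 66]
120 339 187 [80 85 86 88 83 74 73]
123 339 186 [77 88 90 90 88 72 70]
126 339 185 [76 85 87 85 89 75 72]
129 339 184 [73 85 92 85 87 74 72]
132 339 183 [76 81 90 91 87 77 73]
135 339 182 [74 79 88 86 88 77 73]
138 339 181 [75 85 87 86 92 76 75]
141 339 180 [73 86 85 88 89 75 78]
144 339 179 [70 78 89 90 92 76 69]
147 340 178 [76 81 84 87 56 49 41]
150 340 176 [34 30 26 33 33 40 37]
153 340 175 [34 38 37 34 38 35 39]
156 340 174 [33 34 32 31 39 38 38]
159 340 173 [38 38 35 41 38 40 43]
162 340 172 [35 36 32 36 35 37 39]
165 340 171 [39 42 32 35 37 38 37]
168 340 170 [31 38 39 29 38 42 39]
```

The dark ring shows at z ≈ 110 mm, right at the sleeve mouth. The pull of about 8.5 N fits 80 mm of travel with no slip, so I'm handing it in.

```bash
python3 -c "
from station import manip
print(manip.hand_in())"
```

```text
the job is handed in; nothing more can be done
None
```

I handed the job in at about 25 s. The knife levered the lid open and lies back on the table, let go. The gripper holds the rod's grip at about 80 mm of travel with the ring mark level with the sleeve mouth. The hand-in returned no verdict.

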